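# Feel for the hidden catch of the drill-bit case and open it

### The arm

A 6-joint arm with a two-finger parallel gripper is mounted at the origin on the work surface. World frame = base frame: x ahead of the robot, y to its left, z up, the work surface at z = 0. Lengths are in mm, angles in rad, forces in N, time in s.
With the tool pointing down it reaches from about 300 to 950 mm from the base axis. Payload 3.1 kg.
Tool frame: the origin (TCP) lies between the finger pads; the fingertips stand 8 mm ahead of it and the grasp point (between the pads) lies 11 mm behind it; x points along the fingers, y is the direction in which the jaws open and shut, and the axes are right-handed (so a half turn about x gives the same grasp; the last joint's range is limited). The gripper opens to 85 mm and grips with 20 to 120 N. Pads are 22 mm wide; open, the fingers measure 114 mm over their backs; the gripper's body (76 mm by 85 mm) begins 54 mm behind the grasp point. The pads swing forward as they close: fully open they stand 13 mm farther back than shut.
Start: joints at [-1.289, 0.308, 1.634, -0, 1.2, -0.07], TCP at [215.341, -586.737, 239.272] pointing down, gripper open.
Joint ranges: [-3.06, 3.06], [-0.79, 1.96], [0.05, 2.63], [-1.19, 4.34], [0.05, 2.64], [-2.94, 2.94]. Speed limits (rad/s): [2.79, 2.79, 3.14, 3.14, 3.14, 3.14].

### API

Orientations are given as [roll, pitch, yaw] about the fixed x, y, z axes, in that order (R = Rz(yaw) Ry(pitch) Rx(roll)).
In Python, from bench import * gives the robot as it stands.
- The arm moves only by the tool send_rows, never from a script. Its argument "increments" is a list of rows, each a list of 7 numbers: the shift along the world's x, y, z normalised to -1 to 1, where 1 is 0.1 m, then the turn, a rotation vector about the world's x, y, z normalised to -1 to 1, where 1 is 90 degrees, then the closure, from 0 (fully open) to 1 (shut). A call has 1 to 5 rows; each row shifts and turns the pose as measured when the row begins; what a row does not reach is not made up. A row lasts 1/10 s, in which the tool goes at most 50 mm and 8.59 degrees, less where a joint would pass 70% of its speed; a pose out of reach is approached as far as the arm can. A call with a number of a shift or a turn outside -1 to 1 is refused whole. A call with a gripper value outside its range is refused whole. The fingers move at their own pace and stop on an object; "newtons" is the grip in N (left out, the last holds). Time passes only in rows, so rows that do not move let the fingers close. It gives the time, the measured TCP pose, the force and the opening at its end, in the units of the state.
- get_obs(): the state, without advancing time (a new reading comes with each control period).
- capture(name): name is "side" or "top" or "wrist"; returns a dict with "img" (400x640x3 uint8, red, green, blue), "z_map" (400x640 float32, mm along the optical axis (not along the pixel's ray), 0 where there is no reading), "fov_y" (degrees; the focal length in pixels is half the picture's height over the tangent of half this angle, whatever the lens; pixels are square), "cx", "cy" (the principal point, pixels), "R" (3x3) and "t" (3): a world point X has camera coordinates R X + t. Camera axes: x right, y down, z forward; pixel columns grow to the right and rows downward; lengths in mm; the calibration is good to about 2 mm. A picture is of the moment at which its call begins.
- close_job(): hands the job in, once; it reports no verdict.
The state is a dict: "clock": time; "qpos": joint angles; "dq": joint speeds; "joint_efforts": joint torques, N m; "eef_pos": TCP position; "tool_rot": TCP orientation; "force": force on the tool from outside, world axes, zero at the start; "ft_torque": the same for the moment, N m; "gripper_width": finger opening in mm.
Only numpy, scipy, OpenCV 4.12 (cv2) and the standard library are available. Lean on these libraries where they do the work, as an engineer would, in place of code of your own. Each camera call takes 0.05 s, during which the arm holds its last target. There are 200 camera calls.

### The job

Open the grey drill-bit case: its cover is locked by a catch that lies hidden under the steel top edge of the front rail, so run lightly along that edge until the fingers drop into the recess, press the catch down gently until it lets go, then slide the cover back until the case is fully open and let go. Never bear hard on the case or its rail, and leave everything else on the bench alone.

Things in the scene. Friction and masses are not known exactly. Their poses are not given: they have to be found in the camera images.
- case: grey steel case fixed to the bench, 200 mm deep (its x) x 370 mm long (its y), walls 46 mm high; origin: centre of its underside; x points away from the robot (yaw within 0.25), z up. A raised rail, 26 mm wide, centred at x = -87 mm, runs along its front (-x) side. Bearing on the case, rail or catch with more than 50 N damages it
- edge_mid (a point): middle of the rail's bare steel top edge (case x -87, y 0, z 72 mm); the edge is flat, rigid except at the recess, 26 mm wide, and runs 160 mm along the case's y. Somewhere in it is the hidden recess, 46 mm long, open across the full width of the rail, with upright ends; its centre lies up to 50 mm either side of this middle, different every time
- edge_left (a point): +y end of the bare steel edge (case y +80 mm, z 72 mm); beyond it a grey end cover, 105 mm long, stands 2 mm higher. The recess is closed by a flush spring flap of the same steel, which sinks under 1 to 2 N; the catch lies 7 mm below the edge under it
- edge_right (a point): -y end of the bare steel edge (case y -80 mm, z 72 mm); beyond it a like end cover stands 2 mm higher. The lidded part of the case behind the rail lies 21 mm lower than the edge
- catch (a joint): travel of the hidden catch, a spring plate as long and wide as the recess, 7 mm below the edge: 0 at rest, 0.007 m fully down (14 mm below the edge). It starts to move at 3 N and bottoms at 8 N (10 N with the flap). From about 0.0055 m it lets go of the cover; it springs back up when the finger leaves
- lid (a joint): how far the cover has slid open along the case's +x, away from the rail: 0 shut and locked (with 1 mm of play), 0.12 m fully open. When the catch lets go, a spring pushes it 30 to 60 mm open by itself; from there it slides with 1 to 3 N and stays where it is left
- lid_handle (a point): middle of the handle's top, moving with the cover. The cover is a flat aluminium plate 168 x 350 mm, top 51 mm over the bench; the handle is an upright bar on it, 14 mm thick (case x), 90 mm long (case y), 25 mm high, top 76 mm over the bench, straight above the case's origin when shut. It can be pinched across its 14 mm or just pushed
- screwdriver: bystander: screwdriver lying beside the case's +y end; leave it alone
- rivet_jar: bystander: clear jar with a black lid, 60 mm wide, 75 mm high, standing beside the case's -y end; leave it alone
- bracket: bystander: small aluminium angle bracket, 50 x 80 x 40 mm, lying on the bench close in front of the case, left of its middle; leave it alone
- hammer: bystander: hammer on the bench, to the robot's right; leave it alone
- oil_can: bystander: blue can, 60 mm wide, 150 mm high, to the left; leave it alone
- offcut: bystander: plywood offcut 140 x 90 x 20 mm, to the left; leave it alone
- spanner: bystander: spanner on the bench, to the right; leave it alone

How it is judged:
By the outcome, as a careful person would: the job done as asked, in the order asked, and still so for the second after the job is handed in, with the robot touching nothing.
It also fails if it takes over 64 s, if anything falls off the work surface, if the arm or the gripper's body presses on something with over 40 N, if the wrist force passes 120 N, or if a joint passes its speed limit or range.

## Working session

There is one attempt and no reset: what is moved stays moved. The work goes in short steps, Python scripts to look and compute and a tool call to move; the robot and the scene stay as the last step left them, time stands still between calls to the robot, and variables do not carry over. Pictures are saved under pics/ and viewed, about 8 in all and at most 12, crops included, and the job is handed in when it is done.

Besides the shell and the picture viewer there is one more tool, called after "Request:" by a JSON object that holds its "name" and its "arguments". send_rows: Moves the arm, as the interface text tells. Its arguments: {"type":"object","properties":{"increments":{"type":"array","items":{"type":"array","items":{"type":"number","minimum":-1,"maximum":1}}},"newtons":{"type":"number"}},"required":["increments"]}

```bash
mkdir -p pics; cat > h.py <<'E'
from bench import *
import numpy as np, cv2
def save(n,f):
    c=capture(n); cv2.imwrite('pics/'+f,cv2.cvtColor(c['img'],cv2.COLOR_RGB2BGR)); np.savez('pics/'+f[:-4]+'.npz',**c); return c
def fl(c): return 200/np.tan(np.radians(float(c['fov_y']))/2)
def ray(c,u,v,z):
    R=np.array(c['R']);t=np.array(c['t']);f=fl(c)
    d=R.T@np.array([(u-c['cx'])/f,(v-c['cy'])/f,1]);o=-R.T@t
    return o+d*(z-o[2])/d[2]
def cloud(c):
    R=np.array(c['R']);t=np.array(c['t']);f=fl(c);z=c['z_map'].astype(float)
    v,u=np.mgrid[:400,:640]
    P=np.stack([(u-c['cx'])/f*z,(v-c['cy'])/f*z,z],-1)
    return (P-t)@R
E
python3 -c "
from h import *
save('top','top1.png');save('side','side1.png');print(get_obs())"
```

```text
{'clock': 0.1, 'qpos': array([-1.28869652e+00,  3.08923924e-01,  1.63508413e+00,  1.32207228e-05,
        1.19973002e+00, -6.97109319e-02]), 'dq': array([-0.00159839, -0.00271103, -0.00276749, -0.00052083,  0.00067066,
        0.00129769]), 'joint_efforts': array([ 9.59153431e-05, -4.16407943e+01, -2.77644575e+01, -4.14088902e-05,
        4.00424949e-03, -2.57440576e-06]), 'eef_pos': array([ 215.13592272, -586.00655119,  238.14634115]), 'tool_rot': array([-1.6462453 ,  1.56865087,  1.84715328]), 'force': array([0.22892027, 0.05592265, 0.50160015]), 'ft_torque': array([0.01298461, 0.00661612, 0.01690894]), 'gripper_width': 85.01327181172567}
```

View pics/top1.png

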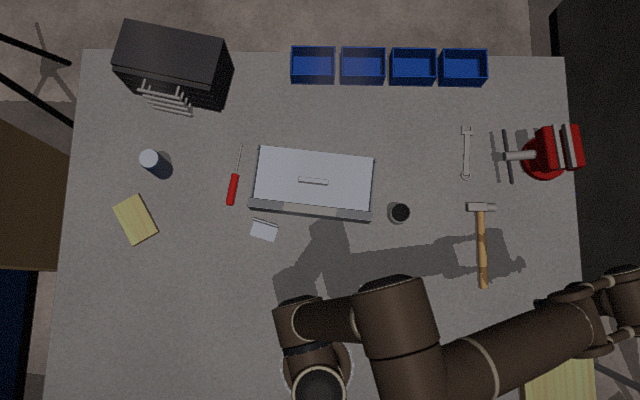

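View pics/side1.png

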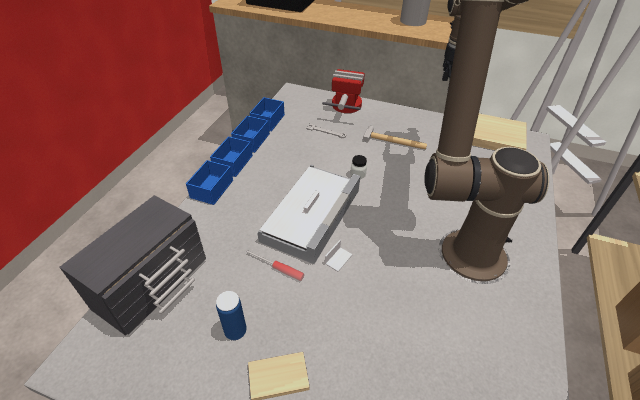

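The top view shows the case at cols 250–374, rows 146–220, with its handle at about (313,181), the bracket at (264,230) and the jar at (400,212). The side view agrees. Next I'll measure the pose from the depth map.

```bash
cat > m.py <<'E'
from h import *
c=dict(np.load('pics/top1.npz'));P=cloud(c)
print('cam',-c['R'].T@c['t'],'f',fl(c))
roi=np.zeros((400,640),bool);roi[135:230,235:385]=1
def rect(lo,hi,n):
    m=(roi&(P[...,2]>lo)&(P[...,2]<hi)&(c['z_map']>0)).astype(np.uint8)
    k,l,s,_=cv2.connectedComponentsWithStats(m)
    i=1+np.argmax(s[1:,4]);q=P[l==i]
    r=cv2.minAreaRect(q[:,:2].astype(np.float32));print(n,s[i],r,'zmed',np.median(q[:,2]))
rect(40,57,'cover');rect(63,85,'rail')
m=roi.copy();m[195:]=0;m[:170]=0;m[:,:290]=0;m[:,340:]=0;roi=m;rect(63,85,'handle')
for n,(u,v,z) in dict(hl=(299,179,76),hr=(328,183,76),jar=(400,212,75),railL=(249,204,72),railR=(371,216,72),brL=(250,230,0),brR=(278,236,0),brTop=(265,219,40)).items():print(n,ray(c,u,v,z).round(),P[v,u].round())
E
python3 m.py
python3 -c "
import cv2
i=cv2.imread('pics/top1.png')[135:250,220:420];cv2.imwrite('pics/c1.png',cv2.resize(i,None,fx=4,fy=4,interpolation=2))"
```

```text
cam [ 227.49324045   20.62707636 1479.75912323] f 481.0743691385409
cover [ 250  145  127   67 6109] ((557.691162109375, 18.755325317382812), (370.3043212890625, 169.39295959472656), 84.5199203491211) zmed 50.53058084801235
rail [ 248  198  125   24 1180] ((455.3643798828125, 28.602081298828125), (369.8284606933594, 29.27937889099121), 84.56532287597656) zmed 72.61097977106313
handle [298 177  31   9 156] ((543.1400756835938, 20.275375366210938), (89.25677490234375, 15.959150314331055), 83.270751953125) zmed 74.63187177303035
hl [545.  62.  76.] [547.  62.  70.]
hr [535. -25.  76.] [540. -26.  54.]
jar [ 452. -239.   75.] [ 451. -238.   79.]
railL [467. 209.  72.] [467. 209.  71.]
railR [ 438. -153.   72.] [ 438. -153.   74.]
brL [398. 212.   0.] [398. 212.  -1.]
brR [381. 124.   0.] [381. 125.  -1.]
brTop [427. 163.  40.] [434. 167.  -4.]
```

View pics/c1.png

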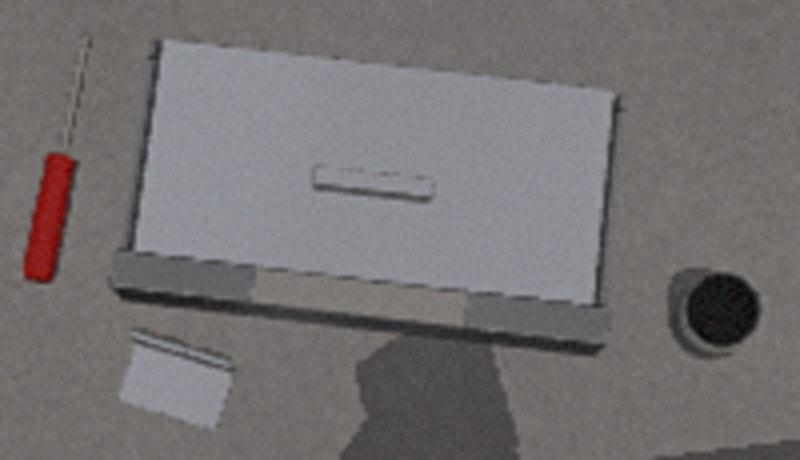

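The crop shows the bare steel edge (beige, crop cols 252–468) with end covers on either side, and the handle parallel to it. Two estimates agree: edge_mid is about (456, 28.5) and yaw about -0.095. Now the turn needed.

```bash
cat >> h.py <<'E'
from scipy.spatial.transform import Rotation as Ro
YAW=-0.095; MID=np.array([456.,28.5]); CX=np.array([np.cos(YAW),np.sin(YAW)]); CY=np.array([-CX[1],CX[0]])
def rep():
    o=get_obs();R=Ro.from_euler('xyz',o['tool_rot']).as_matrix();p=o['eef_pos']
    # desired: tool x down, tool y along +-case x
    best=None
    for s in (1,-1):
        y=np.array([*(s*CX),0]);x=np.array([0,0,-1.]);D=np.stack([x,y,np.cross(x,y)],1)
        rv=Ro.from_matrix(D@R.T).as_rotvec(degrees=True)
        if best is None or np.linalg.norm(rv)<np.linalg.norm(best):best=rv
    d=p[:2]-MID
    print('t',round(o['clock'],2),'p',p.round(2),'case xy rel mid',np.round([d@CX,d@CY],2),'F',o['force'].round(2),'w',round(o['gripper_width'],1),'turn/90deg',(best/90).round(4),'q6',o['qpos'][5].round(2))
E
python3 -c "
from h import *
rep();print(CX,CY,MID+68*CY,MID-64*CY)"
```

```text
t 0.1 p [ 215.14 -586.01  238.15] case xy rel mid [-181.49 -634.58] F [0.23 0.06 0.5 ] w 85.0 turn/90deg [-0.001  -0.0011  0.7156] q6 -0.07
[ 0.99549089 -0.09485717] [0.09485717 0.99549089] [462.45028747  96.19338071] [449.92914121 -35.21141714]
```

Request:
{"name": "send_rows", "arguments": {"increments": [[0, 0, 0, 0, 0, 0, 1], [0, 0, 0, 0, 0, 0, 1]], "newtons": 40}}

```text
clock: 0.3
eef_pos: [214.9, -585.3, 236.9]
tool_rot: [-1.645, 1.566, 1.848]
force: [0.5, -0.6, 0.5]
gripper_width: 59.2
```

Request:
{"name": "send_rows", "arguments": {"increments": [[0.18, 0.42, 0.005, 0, 0, 0.09, 1], [0.18, 0.42, 0.005, 0, 0, 0.09, 1], [0.18, 0.42, 0.005, 0, 0, 0.09, 1], [0.18, 0.42, 0.005, 0, 0, 0.09, 1], [0.18, 0.42, 0.005, 0, 0, 0.09, 1]]}}

```text
clock: 0.8
eef_pos: [304.2, -373.7, 237.9]
tool_rot: [-1.358, 1.569, 2.86]
force: [0.6, -0.8, 1.0]
gripper_width: -0.2
```

Request:
{"name": "send_rows", "arguments": {"increments": [[0.18, 0.42, 0.005, 0, 0, 0.09, 1], [0.18, 0.42, 0.005, 0, 0, 0.09, 1], [0.18, 0.42, 0.005, 0, 0, 0.09, 1], [0.18, 0.42, 0.005, 0, 0, 0.05, 1], [0.18, 0.42, 0.005, 0, 0, 0, 1]]}}

```text
clock: 1.3
eef_pos: [395.9, -154.9, 241.1]
tool_rot: [0.722, 1.569, -0.82]
force: [1.6, 0.7, 0.1]
gripper_width: -0.2
```

```bash
python3 -c "
from h import *
rep()"
```

```text
t 1.3 p [ 395.86 -154.91  241.13] case xy rel mid [ -42.47 -188.29] F [1.62 0.66 0.08] w -0.2 turn/90deg [ 0.0011  0.0009 -0.0792] q6 -0.5
```

Request:
{"name": "send_rows", "arguments": {"increments": [[0.18, 0.4, -0.2, 0, 0, -0.07, 1], [0.18, 0.4, -0.2, 0, 0, 0, 1], [0.18, 0.4, -0.2, 0, 0, 0, 1], [0, 0, 0, 0, 0, 0, 1]]}}

```text
clock: 1.7
eef_pos: [454.0, -25.9, 182.1]
tool_rot: [1.323, 1.56, -0.326]
force: [-0.5, -0.8, -0.0]
gripper_width: -0.0
```

```bash
python3 -c "
from h import *
rep();save('wrist','w1.png')"
```

```text
t 1.7 p [454.02 -25.87 182.07] case xy rel mid [  3.19 -54.31] F [-0.46 -0.77 -0.  ] w -0.0 turn/90deg [ 0.0022  0.0065 -0.0104] q6 -0.07
```

View pics/w1.png

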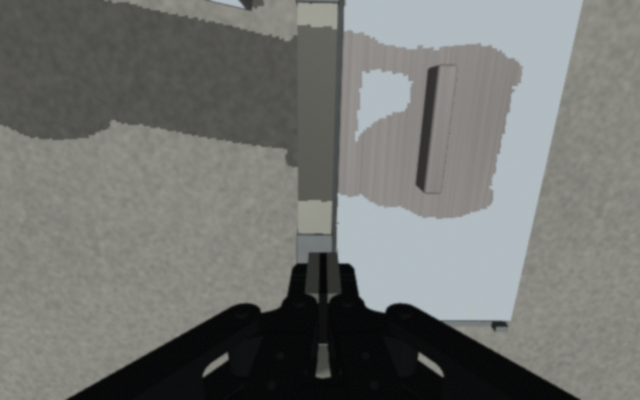

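The wrist view shows the rail running vertically at cols 297–337. The steel edge ends at about row 235 (right) and row 3 (left), and the fingers are at col ~323. I'll refine the edge from this.

```bash
python3 -c "
from h import *
c=dict(np.load('pics/w1.npz'))
for u,v in [(297,235),(335,235),(297,3),(342,3),(298,120),(338,120)]:
  q=ray(c,u,v,72);d=q[:2]-MID;print(u,v,q.round(1),'case',(d@CX).round(1),(d@CY).round(1),'depthpt',cloud(c)[v,u].round(1))
h=(P:=cloud(c))[70:190,446:454];print('handle z',np.median(h[...,2]))
print(np.median(P[20:230,310:325,2]))
"
```

```text
297 235 [432.1 -50.   72. ] case -16.3 -80.4 depthpt [432.5 -48.7  75.3]
335 235 [462.1 -52.5  72. ] case 13.7 -80.0 depthpt [463.2 -80.    7.7]
297 3 [448.4 110.8  72. ] case -15.4 81.2 depthpt [448.4 110.4  73.6]
342 3 [477.3 108.6  72. ] case 13.6 81.8 depthpt [482.3 123.2   8. ]
298 120 [441.7  37.9  72. ] case -15.1 8.0 depthpt [441.7  37.9  72.5]
338 120 [470.1  35.7  72. ] case 13.3 8.5 depthpt [473.2  31.3   8.4]
handle z 53.308093294551114
73.0140614018723
```

Request:
{"name": "send_rows", "arguments": {"increments": [[-0.05, -0.1, -0.3, 0.002, 0.006, -0.01, 1], [0, 0, -0.3, 0, 0, 0, 1], [0, 0, -0.2, 0, 0, 0, 1], [0, 0, 0, 0, 0, 0, 1]]}}

```text
clock: 2.15
eef_pos: [451.2, -41.9, 104.7]
tool_rot: [1.067, 1.56, -0.6]
force: [-0.9, 0.1, 0.0]
gripper_width: -0.3
```

```bash
python3 -c "
from h import *
rep()"
```

```text
t 2.15 p [451.16 -41.94 104.67] case xy rel mid [  1.86 -70.58] F [-0.85  0.1   0.05] w -0.3 turn/90deg [0.0037 0.0055 0.0003] q6 -0.09
```

Request:
{"name": "send_rows", "arguments": {"increments": [[-0.02, 0.07, -0.1, 0.004, 0.01, 0, 1], [0, 0, 0, 0, 0, 0, 1], [0, 0, 0, 0, 0, 0, 1]]}}

```text
clock: 2.45
eef_pos: [450.9, -37.0, 96.8]
tool_rot: [-1.387, 1.567, -3.057]
force: [-0.1, -0.8, -0.2]
gripper_width: -0.3
```

```bash
python3 -c "
from h import *
rep()"
```

```text
t 2.45 p [450.91 -37.04  96.84] case xy rel mid [  1.15 -65.73] F [-0.09 -0.83 -0.21] w -0.3 turn/90deg [ 0.0002 -0.0025  0.0025] q6 -0.08
```

Request:
{"name": "send_rows", "arguments": {"increments": [[-0.01, 0.01, -0.06, 0, 0, 0, 1], [0, 0, -0.04, 0, 0, 0, 1], [0, 0, -0.02, 0, 0, 0, 1]]}}

```text
clock: 2.75
eef_pos: [452.1, -36.4, 86.4]
tool_rot: [0.855, 1.569, -0.815]
force: [0.1, -0.7, 0.2]
gripper_width: -0.3
```

Request:
{"name": "send_rows", "arguments": {"increments": [[0, 0, -0.01, 0, 0, 0, 1], [0, 0, -0.01, 0, 0, 0, 1]]}}

```text
clock: 2.95
eef_pos: [452.0, -36.3, 84.2]
tool_rot: [0.797, 1.569, -0.872]
force: [0.2, 0.2, 0.3]
gripper_width: -0.1
```

Request:
{"name": "send_rows", "arguments": {"increments": [[0, 0, -0.01, 0, 0, 0, 1], [0, 0, -0.01, 0, 0, 0, 1]]}}

```text
clock: 3.15
eef_pos: [452.1, -36.2, 82.1]
tool_rot: [0.835, 1.569, -0.834]
force: [-0.3, 0.6, -0.3]
gripper_width: -0.0
```

Request:
{"name": "send_rows", "arguments": {"increments": [[0, 0, -0.01, 0, 0, 0, 1]]}}

```text
clock: 3.25
eef_pos: [452.1, -36.2, 81.0]
tool_rot: [0.813, 1.569, -0.856]
force: [0.0, -0.3, -0.2]
gripper_width: 0.1
```

Request:
{"name": "send_rows", "arguments": {"increments": [[0, 0, -0.01, 0, 0, 0, 1]]}}

```text
clock: 3.35
eef_pos: [452.1, -36.2, 80.0]
tool_rot: [0.833, 1.569, -0.836]
force: [-2.0, 0.7, 11.1]
gripper_width: 0.2
```

Request:
{"name": "send_rows", "arguments": {"increments": [[0, 0, -0.005, 0, 0, 0, 1]]}}

```text
clock: 3.45
eef_pos: [452.1, -36.2, 80.0]
tool_rot: [0.513, 1.569, -1.155]
force: [-3.9, 0.4, 9.1]
gripper_width: 0.2
```

Contact is at TCP z = 80.0, and the stiffness is roughly 18 N/mm. I'll slide lightly toward +y.

Request:
{"name": "send_rows", "arguments": {"increments": [[0.004, 0.04, -0.002, 0, 0, 0, 1], [0.004, 0.04, -0.002, 0, 0, 0, 1]]}}

```text
clock: 3.65
eef_pos: [453.5, -28.5, 80.1]
tool_rot: [0.793, 1.568, -0.876]
force: [0.2, -0.3, 1.3]
gripper_width: 0.1
```

Request:
{"name": "send_rows", "arguments": {"increments": [[0.004, 0.04, -0.002, 0, 0, 0, 1], [0.004, 0.04, -0.002, 0, 0, 0, 1], [0.004, 0.04, -0.002, 0, 0, 0, 1]]}}

```text
clock: 3.95
eef_pos: [455.5, -15.9, 79.8]
tool_rot: [0.919, 1.566, -0.75]
force: [0.3, -0.8, 0.7]
gripper_width: 0.0
```

Request:
{"name": "send_rows", "arguments": {"increments": [[0, 0.0, -0.004, 0, 0, 0, 1]]}}

```text
clock: 4.05
eef_pos: [455.5, -15.2, 79.3]
tool_rot: [0.978, 1.567, -0.69]
force: [0.2, -0.8, 0.5]
gripper_width: 0.2
```

Request:
{"name": "send_rows", "arguments": {"increments": [[0, 0.0, -0.004, 0, 0, 0, 1]]}}

```text
clock: 4.15
eef_pos: [455.5, -15.0, 78.8]
tool_rot: [0.975, 1.567, -0.693]
force: [-0.9, -1.3, 1.0]
gripper_width: -0.1
```

The fingers sink under about 1 N here, so this is the recess. I'll move 4 mm further in to clear the end wall, then press gently.

Request:
{"name": "send_rows", "arguments": {"increments": [[0.004, 0.04, -0.003, 0, 0, 0, 1], [0, 0, -0.015, 0, 0, 0, 1], [0, 0, -0.015, 0, 0, 0, 1]]}}

```text
clock: 4.45
eef_pos: [455.8, -10.4, 75.1]
tool_rot: [1.051, 1.567, -0.617]
force: [0.3, -1.4, 0.9]
gripper_width: -0.1
```

Request:
{"name": "send_rows", "arguments": {"increments": [[0, 0, -0.015, 0, 0, 0, 1], [0, 0, -0.015, 0, 0, 0, 1]]}}

```text
clock: 4.65
eef_pos: [455.9, -10.4, 72.1]
tool_rot: [1.031, 1.567, -0.638]
force: [-0.9, -0.1, 7.3]
gripper_width: 0.0
```

```bash
python3 -c "
from h import *
rep()"
```

```text
t 4.65 p [455.86 -10.38  72.14] case xy rel mid [  3.55 -38.72] F [-0.92 -0.08  7.27] w 0.0 turn/90deg [0.0013 0.0017 0.0015] q6 -0.02
```

Request:
{"name": "send_rows", "arguments": {"increments": [[0, 0, -0.01, 0, 0, 0, 1], [0, 0, -0.01, 0, 0, 0, 1]]}}

```text
clock: 4.85
eef_pos: [455.9, -10.4, 70.9]
tool_rot: [0.898, 1.569, -0.77]
force: [-1.8, 0.2, 6.6]
gripper_width: -0.2
```

Request:
{"name": "send_rows", "arguments": {"increments": [[0, 0, -0.01, 0, 0, 0, 1], [0, 0, -0.01, 0, 0, 0, 1]]}}

```text
clock: 5.05
eef_pos: [455.9, -10.4, 70.1]
tool_rot: [0.531, 1.569, -1.138]
force: [-1.8, -0.0, 8.5]
gripper_width: 0.0
```

Request:
{"name": "send_rows", "arguments": {"increments": [[0, 0, -0.012, 0, 0, 0, 1], [0, 0, -0.012, 0, 0, 0, 1], [0, 0, -0.012, 0, 0, 0, 1]]}}

```text
clock: 5.35
eef_pos: [455.9, -10.4, 68.6]
tool_rot: [-1.057, 1.569, -2.727]
force: [-2.5, -0.4, 8.4]
gripper_width: 0.1
```

Request:
{"name": "send_rows", "arguments": {"increments": [[0, 0, -0.012, 0, 0, 0, 1], [0, 0, -0.012, 0, 0, 0, 1]]}}

```text
clock: 5.55
eef_pos: [455.9, -10.4, 67.7]
tool_rot: [-1.402, 1.568, -3.072]
force: [-2.7, 0.1, 8.9]
gripper_width: -0.2
```

```bash
cat >lid.py <<'E'
from h import *
import sys
c=save('top',sys.argv[1]);P=cloud(c)
# handle: points standing over the cover, right of the rail
d=P[...,:2]-MID;x=d@CX;y=d@CY
m=(P[...,2]>66)&(P[...,2]<84)&(x>50)&(x<250)&(abs(y)<70)
q=x[m];print('handle n',m.sum(),'lid mm',np.median(q)-87 if m.sum() else None, 'x range',np.percentile(q,[5,95]) if m.sum() else None)
rep()
E
python3 lid.py top2.png
```

```text
handle n 5 lid mm -1.4339810541627855 x range [83.15203749 91.12265656]
t 5.6 p [455.93 -10.43  67.68] case xy rel mid [  3.63 -38.76] F [-2.43  0.13  8.61] w 0.1 turn/90deg [ 0.0001 -0.0016  0.0028] q6 -0.02
```

Not released yet: the catch is about 5 mm down at 9 N, so it needs a little more.

Request:
{"name": "send_rows", "arguments": {"increments": [[0, 0, -0.012, 0, 0, 0, 1], [0, 0, -0.012, 0, 0, 0, 1]]}}

```text
clock: 5.8
eef_pos: [455.9, -10.4, 66.7]
tool_rot: [-1.548, 1.567, 3.065]
force: [-2.5, 0.6, 8.5]
gripper_width: -0.2
```

Request:
{"name": "send_rows", "arguments": {"increments": [[0, 0, -0.012, 0, 0, 0, 1], [0, 0, -0.008, 0, 0, 0, 1]]}}

```text
clock: 6.0
eef_pos: [455.9, -10.4, 66.2]
tool_rot: [-1.603, 1.566, 3.009]
force: [-2.6, -0.5, 9.2]
gripper_width: 0.1
```

```bash
python3 lid.py top3.png
```

```text
handle n 120 lid mm 39.29490961194628 x range [119.75769518 131.72082249]
t 6.05 p [455.94 -10.43  66.24] case xy rel mid [  3.64 -38.76] F [-3.54  0.53  9.12] w 0.1 turn/90deg [-0.0004 -0.0033  0.0032] q6 -0.02
```

View pics/top3.png

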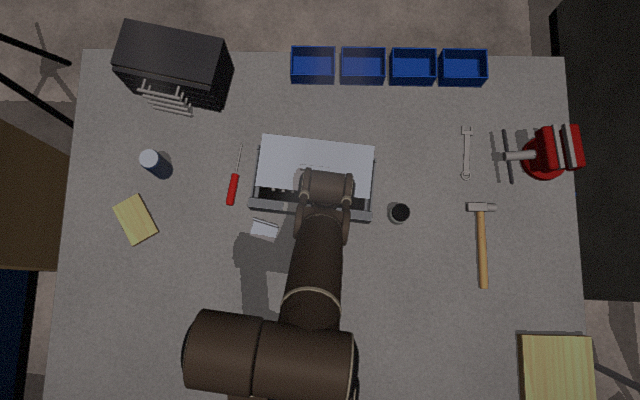

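The cover is released: its back edge has moved from row 146 to row 135, about 39 mm open. I'll lift straight out.

Request:
{"name": "send_rows", "arguments": {"increments": [[0, 0, 0.05, 0, 0, 0, 1], [0, 0, 0.1, 0, 0, 0, 1], [0, 0, 0.15, 0, 0, 0, 1], [0, 0, 0.2, 0, 0, 0, 1], [0, 0.1, 0.2, 0, 0, 0, 1]]}}

```text
clock: 6.55
eef_pos: [453.0, -0.6, 136.5]
tool_rot: [-1.624, 1.558, 2.986]
force: [0.6, -0.3, -0.1]
gripper_width: -0.0
```

```bash
python3 lid.py top4.png; python3 -c "
from h import *
c=save('wrist','w2.png')
P=cloud(c);d=P[...,:2]-MID;x=d@CX;y=d@CY
m=(P[...,2]>64)&(P[...,2]<84)&(x>60)&(x<250)&(abs(y)<70);print(m.sum(),np.percentile(x[m],[3,50,97]),np.percentile(y[m],[3,97]))"
```

```text
handle n 1 lid mm 49.13580431192838 x range [136.13580431 136.13580431]
t 6.6 p [455.35   0.66 139.68] case xy rel mid [  1.99 -27.78] F [1.15 1.18 1.73] w -0.3 turn/90deg [-0.0017 -0.0043  0.0045] q6 0.0
4809 [119.40699459 122.87717169 132.44889242] [-39.49883444  44.10734839]
```

View pics/w2.png

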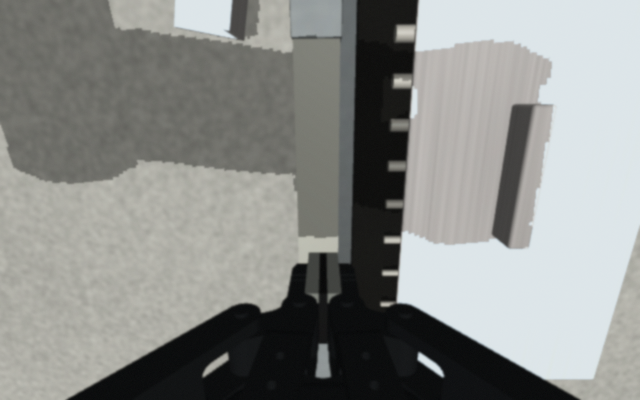

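The wrist view shows the handle at cols 495–552, rows 103–248. Its front face is at case-rel x of about 119.5, so the lid is at about 39 mm and roughly 81 mm remain. I'll set the shut fingers over the cover in front of the handle and push.

Request:
{"name": "send_rows", "arguments": {"increments": [[0.3, 0.07, 0, 0, 0, 0, 1], [0.3, 0.07, 0, 0, 0, 0, 1], [0.3, 0.07, 0, 0, 0, 0, 1], [0, 0, 0, 0, 0, 0, 1]]}}

```text
clock: 7.05
eef_pos: [545.1, 21.3, 135.5]
tool_rot: [-1.62, 1.561, 2.993]
force: [0.3, -0.6, 0.5]
gripper_width: 0.0
```

```bash
python3 -c "
from h import *
rep()"
```

```text
t 7.05 p [545.09  21.26 135.45] case xy rel mid [89.37  1.24] F [ 0.28 -0.6   0.54] w 0.0 turn/90deg [-0.0009 -0.0062  0.0034] q6 0.06
```

Request:
{"name": "send_rows", "arguments": {"increments": [[0, 0, -0.25, 0, -0.006, 0.003, 1], [0, 0, -0.25, 0, 0, 0, 1], [0, 0, -0.12, 0, 0, 0, 1], [0, 0, 0, 0, 0, 0, 1]]}}

```text
clock: 7.45
eef_pos: [541.4, 20.5, 68.3]
tool_rot: [-1.62, 1.564, 2.998]
force: [-0.5, -0.4, -0.2]
gripper_width: -0.1
```

```bash
python3 -c "
from h import *
rep()"
```

```text
t 7.45 p [541.45  20.45  68.25] case xy rel mid [85.82  0.1 ] F [-0.47 -0.35 -0.16] w -0.1 turn/90deg [-0.0006 -0.0043 -0.0004] q6 0.05
```

Request:
{"name": "send_rows", "arguments": {"increments": [[0.08, -0.008, 0, 0, 0, 0, 1], [0.05, -0.005, 0, 0, 0, 0, 1], [0.05, -0.005, 0, 0, 0, 0, 1], [0.05, -0.005, 0, 0, 0, 0, 1], [0.05, -0.005, 0, 0, 0, 0, 1]]}}

```text
clock: 7.95
eef_pos: [572.1, 17.0, 70.7]
tool_rot: [-1.642, 1.566, 2.975]
force: [-1.5, 1.2, -0.8]
gripper_width: 0.2
```

Request:
{"name": "send_rows", "arguments": {"increments": [[0.05, -0.005, 0, 0, 0, 0, 1], [0.05, -0.005, 0, 0, 0, 0, 1], [0.05, -0.005, 0, 0, 0, 0, 1], [0.05, -0.005, 0, 0, 0, 0, 1], [0.05, -0.005, 0, 0, 0, 0, 1]]}}

```text
clock: 8.45
eef_pos: [599.3, 14.3, 71.3]
tool_rot: [-1.632, 1.566, 2.986]
force: [-1.2, -0.6, 0.6]
gripper_width: -0.0
```

```bash
python3 -c "
from h import *
rep()"
```

```text
t 8.45 p [599.28  14.32  71.29] case xy rel mid [143.98  -0.53] F [-1.16 -0.62  0.64] w -0.0 turn/90deg [-0.0005 -0.0032 -0.0003] q6 0.05
```

Request:
{"name": "send_rows", "arguments": {"increments": [[0.06, -0.006, -0.01, 0, 0, 0, 1], [0.06, -0.006, -0.01, 0, 0, 0, 1], [0.06, -0.006, -0.01, 0, 0, 0, 1], [0.05, -0.005, 0, 0, 0, 0, 1], [0.04, -0.004, 0, 0, 0, 0, 1]]}}

```text
clock: 8.95
eef_pos: [628.5, 11.5, 68.1]
tool_rot: [-1.637, 1.565, 2.981]
force: [-1.7, 0.4, 1.3]
gripper_width: 0.2
```

Request:
{"name": "send_rows", "arguments": {"increments": [[0.02, -0.002, 0, 0, 0, 0, 1], [0.02, -0.002, 0, 0, 0, 0, 1]]}}

```text
clock: 9.15
eef_pos: [633.0, 11.0, 68.0]
tool_rot: [-1.625, 1.564, 2.993]
force: [-1.4, -0.4, 2.1]
gripper_width: 0.0
```

```bash
python3 -c "
from h import *
rep()"
```

```text
t 9.15 p [632.97  11.02  68.02] case xy rel mid [177.83  -0.61] F [-1.39 -0.42  2.1 ] w 0.0 turn/90deg [-0.0006 -0.0043 -0.0003] q6 0.04
```

Request:
{"name": "send_rows", "arguments": {"increments": [[0.015, -0.0015, 0, 0, 0, 0, 1], [0.015, -0.0015, 0, 0, 0, 0, 1], [0.01, -0.001, 0, 0, 0, 0, 1]]}}

```text
clock: 9.45
eef_pos: [636.9, 10.6, 68.0]
tool_rot: [-1.617, 1.563, 3.001]
force: [-2.3, 0.4, 1.4]
gripper_width: 0.2
```

Request:
{"name": "send_rows", "arguments": {"increments": [[0.01, -0.001, 0, 0, 0, 0, 1], [0.01, -0.001, 0, 0, 0, 0, 1]]}}

```text
clock: 9.65
eef_pos: [638.8, 10.4, 68.0]
tool_rot: [-1.61, 1.563, 3.008]
force: [-2.0, 0.6, 2.2]
gripper_width: -0.1
```

Request:
{"name": "send_rows", "arguments": {"increments": [[0.01, -0.001, 0, 0, 0, 0, 1], [0.01, -0.001, 0, 0, 0, 0, 1]]}}

```text
clock: 9.85
eef_pos: [640.0, 10.3, 68.0]
tool_rot: [-1.595, 1.561, 3.023]
force: [-5.0, 0.2, 4.1]
gripper_width: 0.0
```

Request:
{"name": "send_rows", "arguments": {"increments": [[0.01, -0.001, 0, 0, 0, 0, 1], [0.01, -0.001, 0, 0, 0, 0, 1]]}}

```text
clock: 10.05
eef_pos: [640.0, 10.3, 68.0]
tool_rot: [-1.578, 1.555, 3.04]
force: [-5.1, 0.8, 4.6]
gripper_width: 0.1
```

It has reached the end stop at the predicted place: force rose to 5 N and motion stopped. I'll back off gently, lift and check.

Request:
{"name": "send_rows", "arguments": {"increments": [[-0.05, 0.005, 0, 0, 0, 0, 1], [-0.15, 0.015, 0, 0, 0, 0, 1], [0, 0, 0.2, 0, 0, 0, 1], [-0.2, 0.02, 0.4, 0, 0, 0, 1], [-0.3, 0.03, 0.5, 0, 0, 0, 1]]}}

```text
clock: 10.55
eef_pos: [572.8, 16.4, 167.1]
tool_rot: [-1.548, 1.556, 3.07]
force: [0.3, -0.4, 1.5]
gripper_width: 0.3
```

Request:
{"name": "send_rows", "arguments": {"increments": [[-0.4, 0, 0.5, 0, 0, 0, 1], [-0.4, -0.2, 0.3, 0, 0, 0, 1], [-0.4, -0.4, 0, 0, 0, 0, 1], [0, -0.4, 0, 0, 0, 0, 1], [0, -0.4, 0, 0, 0, 0, 1]]}}

```text
clock: 11.05
eef_pos: [469.8, -118.0, 244.6]
tool_rot: [1.461, 1.556, -0.195]
force: [0.5, -0.5, 0.3]
gripper_width: 0.3
```

Request:
{"name": "send_rows", "arguments": {"increments": [[0, -0.4, 0, 0, 0, 0, 1], [0, -0.4, 0, 0, 0, 0, 1], [0, -0.4, 0, 0, 0, 0, 1], [0, 0, 0, 0, 0, 0, 1], [0, 0, 0, 0, 0, 0, 1]]}}

```text
clock: 11.55
eef_pos: [471.7, -249.7, 247.2]
tool_rot: [1.246, 1.537, -0.416]
force: [-0.9, -0.3, 0.7]
gripper_width: 0.4
```

```bash
python3 lid.py top5.png
```

```text
handle n 149 lid mm 117.90219117367977 x range [199.27743336 212.89542861]
t 11.6 p [ 471.86 -249.62  247.27] case xy rel mid [  42.17 -275.36] F [ 0.73 -0.34 -0.12] w 0.3 turn/90deg [ 0.0093  0.0199 -0.0029] q6 -0.48
```

View pics/top5.png

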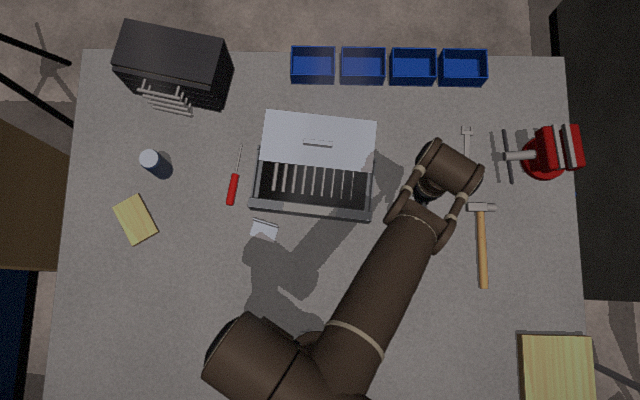

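The cover is fully open: handle at about (318,142), and 117.9 mm measured with the -1.4 mm bias seen when it was shut, so about 119 mm. The visible bystanders haven't moved and the arm is clear.

```bash
python3 -c "
from h import *
print(close_job())"
```

```text
the job is handed in; nothing more can be done
None
```

The case is open and the job is handed in at about 11.6 s of the 64 s allowed. I slid the shut fingers along the steel edge until they sank into the recess, with the fingers about 39 mm to the -y side of the edge's middle. Pressing the catch down took about 9 N, and the cover sprang about 39 mm open. I then pushed the handle until the cover stopped, backed off and lifted clear.

- **Cover position:** in the final top view the handle sits at 117.9 mm. The same measurement read -1.4 mm when the cover was shut, so it is about 119 mm open. The fingers also met the end stop, where the push force rose to 5 N and motion stopped.
- **Forces:** the highest reading was about 11 N, at first touch on the edge, against the 50 N limit. Forces were only read at the end of each move call, so a brief peak in between would not show.
- **Bystanders:** the screwdriver, bracket, hammer, oil can and offcut are where they were. The arm hid the jar and part of the spanner in the last picture. It passed about 165 mm above the jar, so I don't expect any contact, but I did not see the jar afterwards.

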